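# Pop the battery box

### The arm

A 7-joint arm with a two-finger parallel gripper is mounted at the origin on a cart in front of the work surface, level with it; the furniture and walls round the work are solid. World frame = base frame: x ahead of the robot, y to its left, z up, the work surface at z = 0. Lengths are in mm, angles in rad, forces in N, time in s.
With the tool pointing down it reaches from about 350 to 900 mm from the base axis. Payload 19.9 kg.
Tool frame: the origin (TCP) lies at the very end of the fingers, on their centre line; the grasp point (between the pads) lies 19 mm behind it; z points along the fingers, y is the line along which they close (so a half turn about z gives the same grasp; the last joint's range is limited). The gripper opens to 94 mm and grips with 3 to 60 N. Pads are 16 mm wide; open, the fingers measure 119 mm over their backs; the gripper's body (75 mm by 177 mm) begins 78 mm behind the grasp point.
Start: joints at [1.278, 0.417, -0.01, 1.614, 0.005, 1.111, -0.053], TCP at [155.71, -605.268, 171.125] pointing down, gripper open.
Joint ranges: [-2.81, 2.81], [-0.39, 2.02], [-1.27, 1.25], [0.06, 2.57], [-1.19, 4.33], [0.19, 2], [-2.82, 2.82]. Speed limits (rad/s): [1.89, 1.89, 2.39, 2.39, 3.01, 3.01, 3.01].

### API

Orientations are given as a unit quaternion [w, x, y, z].
In Python, from bench import bot, viewer gives the robot as it stands.
- The arm moves only by the tool arm_command, never from a script. Its argument "motion" is a list of rows, each a list of 2 entries, a list of its own where there are three numbers: the shift along the world's x, y, z in m, then the turn, a rotation vector about the world's x, y, z in rad. A call has 1 to 20 rows; each row shifts and turns the commanded pose from where the row before left it; what a row does not reach is not made up. A row lasts 1/12 s, in which the tool goes at most 41.7 mm and 7.16 degrees, less where a joint would pass 70% of its speed; a pose out of reach is approached as far as the arm can. A call with a gripper value outside its range is refused whole. "hand" is the opening, from -1 (shut) to 1 (fully open), so that 0 is half open, set as the call begins (left out, the last holds). The fingers move at their own pace and stop on an object; the grip force is fixed at half the most. Time passes only in rows, so rows that do not move let the fingers close. It gives the time, the measured TCP pose, the force, the opening and the grip force at its end, in the units of the state.
- bot.read_state(): the state, without advancing time (a new reading comes with each control period).
- viewer.camera(name): name is "scene" or "top" or "wrist"; returns (picture, depth): 420x560x3 uint8, red, green, blue; 420x560 float32, mm along the optical axis (not along the pixel's ray), 0 where there is no reading.
- viewer.camera_info(name): a dict with "vfov" (degrees; the focal length in pixels is half the picture's height over the tangent of half this angle, whatever the lens; pixels are square), "cx", "cy" (the principal point, pixels), "eye" and "attitude" of the camera in the world. Camera axes: x right, y down, z forward; pixel columns grow to the right and rows downward; lengths in mm; the calibration is good to about 2 mm. A picture is of the moment at which its call begins: read the wrist's pose just before it. camera_info takes no time and is no camera call; for the wrist camera it gives the pose at the moment of the call.
- bot.finish_job(): hands the job in; it is judged then, once.
The state is a dict: "t": time; "q": joint angles; "dq": joint speeds; "effort": joint torques, N m; "eef_pos": TCP position; "eef_rot": TCP orientation; "force": force on the tool from outside, world axes, zero at the start; "ft_torque": the same for the moment, N m; "finger_gap": finger opening in mm; "grip_force": force on a finger pad.
Only numpy, scipy, OpenCV 4.12 (cv2) and the standard library are available. Lean on these libraries where they do the work, as an engineer would, in place of code of your own. Each camera call takes 0.05 s, during which the arm holds its last target. There are 200 camera calls.

### The job

Two grey boxes stand on the bench; open the one with the wider black hatch, the battery box: with closed fingertips press the ribbed end of that hatch down once until its push-push latch lets go, then take the hand away so that it pops up, and watch for at least three seconds that it stays open untouched. Do not push it shut again, leave the narrow hatch of the fuse box shut, and do not lift or shift the wooden block, the emery block or the brass disc lying by the boxes.

Things in the scene. Friction and masses are not known exactly. Their poses are not given: they have to be found in the camera images.
- battery_box: Grey plastic box, 110 x 100 x 44 mm (x, y, z), fixed on the bench, turned about the vertical by up to 0.45 rad; left or right of the red bit case, never known beforehand. Origin: centre of its underside. Its front (-x, four black vent slots) faces the robot. On top a black hatch 70 mm long (x) and 56 mm wide (y), hinged at the back (+x); its upper face is 58 mm above the bench.
- fuse_box: The other grey box, of the same size and form, on the other side of the red bit case; its black hatch is 70 mm long but only 28 mm wide. Origin: centre of its underside. Not to be opened.
- wide_hatch_press (a point): Point to press on the wide hatch: on its upper face (58 mm above the bench when shut), among the four shallow ribs at its front end (0.2 mm high), midway across its width, 12 mm from its front edge and 60 mm in front of its hinge line. It moves with the hatch.
- wide_hatch (a joint): Angle of the wide hatch, rad: 0 latched, negative pressed in, positive open. The latch lets go at about -0.06 (3.6 mm down at the press point, about 3 N); firm stop at -0.09 (5.4 mm). As the finger then rises the sprung hatch follows and swings up within a second or so to its stop at 1.0, front edge then 0.115 m above the bench. Pressed too little it stays latched; pushed fully shut later it latches again.
- wide_hatch_latch (a joint): Follower pin inside the latch of the wide hatch (not visible; not to be touched), m: near 0 while latched, above 0.0045 once a press has released it, and below -0.004 after the hatch has swung open.
- narrow_hatch (a joint): Angle of the narrow hatch of the fuse box in rad, 0 shut. It has the same latch and is to stay shut.
- wood_block: Brown hardwood doming block, 55 x 55 x 40 mm, loose, behind the battery box; origin at the centre of its underside. A bystander.
- emery_block: Cork block wrapped in emery paper, 53 x 95 x 29 mm, loose, behind the fuse box; origin at the centre of its underside. A bystander.
- brass_disc: Copper-brown brass disc, 24 mm across and 8 mm high, loose, in front of the battery box; origin at the centre of its underside. A bystander.

How it is judged:
By the outcome, as a careful person would: the job done as asked, in the order asked, and still so for the second after the job is handed in, with the robot touching nothing.
It also fails if it takes over 32 s, if anything falls off the work surface, if the arm or the gripper's body presses on something with over 40 N, if the wrist force passes 120 N, or if a joint passes its speed limit or range.

## Working session

There is one attempt and no reset: what is moved stays moved. The work goes in short steps, Python scripts to look and compute and a tool call to move; the robot and the scene stay as the last step left them, time stands still between calls to the robot, and variables do not carry over. Pictures are saved under pics/ and viewed, at most 10 in all, crops included, and the job is handed in when it is done.

Besides the shell and the picture viewer there is one more tool, called after "Call:" as a command line: name --argument value ..., lists and objects as JSON in quotes. arm_command: Moves the arm, as the interface text tells. Its arguments: {"type":"object","properties":{"motion":{"type":"array","items":{"type":"array"}},"hand":{"type":"number"}},"required":["motion"]}

```bash
mkdir -p pics; cat > h.py <<'E'
from bench import bot, viewer
import numpy as np, cv2
def snap(n,f):
    info=viewer.camera_info(n); p,d=viewer.camera(n)
    cv2.imwrite('pics/'+f+'.png',p[:,:,::-1]); np.savez('pics/'+f+'.npz',p=p,d=d)
    return p,d,info
E
python3 - <<'E'
from h import *
print(bot.read_state())
for n in('scene','top'):
    p,d,i=snap(n,n+'0'); print(n,i)
a=[cv2.imread(f'pics/{n}0.png') for n in('scene','top')]
E
```

```text
{'t': 0.0, 'q': array([ 1.27749332,  0.41796628, -0.01027228,  1.61413991,  0.00471318,
        1.11071488, -0.05300866]), 'dq': array([ 5.56809663e-04,  1.48194373e-05, -6.32023993e-04,  1.00616805e-03,
        9.49831710e-04, -6.18045558e-04,  7.06562529e-04]), 'effort': array([ 1.49123640e-03, -8.51264620e+01,  6.39067311e-01, -4.25995374e+01,
       -4.88815585e-02,  1.87512150e-02, -3.73433670e-05]), 'eef_pos': array([ 155.58005818, -604.90633218,  170.54466802]), 'eef_rot': array([-5.88107858e-04,  9.92086120e-01,  1.25557824e-01, -1.32298524e-04]), 'force': array([ 0.08285721,  0.69891627, -0.27774045]), 'ft_torque': array([-0.02474407,  0.01295425, -0.04565213]), 'grip_force': 0.0, 'finger_gap': 93.7980045341117}
scene {'vfov': 57.39424272091413, 'cx': 282.953687090822, 'cy': 210.33497166306014, 'eye': array([217.29856057, 682.45136434, 571.94449168]), 'attitude': array([ 0.10593003, -0.19609001,  0.8760866 , -0.42755095])}
top {'vfov': 49.37625786388388, 'cx': 275.0743245951352, 'cy': 213.6505236081131, 'eye': array([ 287.6049221 ,   67.25673321, 1287.67805896]), 'attitude': array([ 0.07079954, -0.69578263,  0.71190333, -0.06377774])}
```

View pics/top0.png

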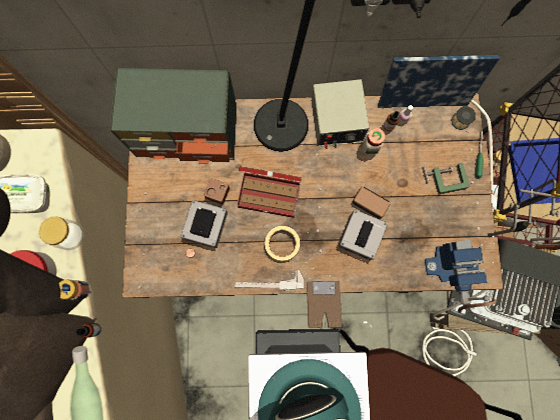

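View pics/scene0.png

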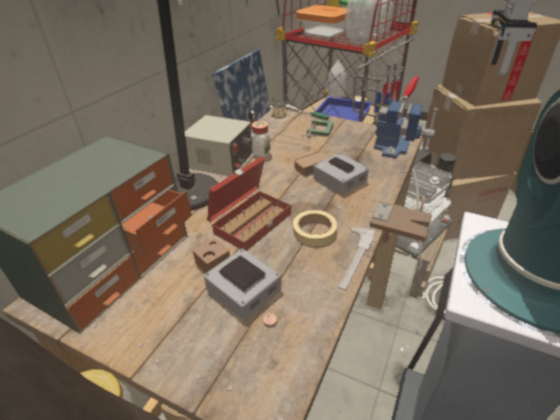

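The top view shows the wide hatch (battery box) at about (203,221), with the wooden block behind it at (217,191) and the brass disc in front at (191,253). The fuse box is at (363,234). The scene view agrees: wide hatch at (243,272), disc at (270,320).

```bash
cat >> h.py <<'E'
from scipy.spatial.transform import Rotation as R
def rays(info,uv):
    f=210/np.tan(np.radians(info['vfov']/2)); uv=np.atleast_2d(uv).astype(float)
    c=np.c_[(uv[:,0]-info['cx'])/f,(uv[:,1]-info['cy'])/f,np.ones(len(uv))]
    w,x,y,z=info['attitude']
    return R.from_quat([x,y,z,w]).apply(c)
def plane(info,uv,z):
    r=rays(info,uv); return info['eye']+r*((z-info['eye'][2])/r[:,2])[:,None]
def blob(p,seed,thr):
    m=(p.max(2)<thr).astype(np.uint8); n,l,s,c=cv2.connectedComponentsWithStats(m,connectivity=4)
    return l==l[seed[1],seed[0]]
E
python3 - <<'E'
from h import *
for n,seed,roi in(('top',(203,221),0),('scene',(243,272),0),('top',(363,234),1)):
    z=np.load(f'pics/{n}0.npz');p,d=z['p'],z['d'];i=viewer.camera_info(n)
    print(n,p[seed[1],seed[0]])
    for thr in(45,60):
        m=blob(p,seed,thr); v,u=np.nonzero(m)
        P=plane(i,np.c_[u,v],58); rect=cv2.minAreaRect(P[:,:2].astype(np.float32))
        D=i['eye']+rays(i,np.c_[u,v])*d[v,u][:,None]
        print(thr,m.sum(),rect,P.mean(0),'depth med',np.median(D,0), cv2.boxPoints(rect).round().tolist())
E
python3 - <<'E'
import cv2,numpy as np
a=cv2.imread('pics/top0.png')[170:270,160:260];b=cv2.imread('pics/scene0.png')[225:325,190:290]
cv2.imwrite('pics/c.png',np.hstack([cv2.resize(x,(400,400),interpolation=cv2.INTER_NEAREST) for x in(a,b)]))
E
```

```text
top [37 37 40]
45 482 ((505.69281005859375, 275.3702392578125), (53.335914611816406, 72.12105560302734), 73.61936950683594) [505.41952816 275.90998071  58.        ] depth med [505.30746474 275.43384218  57.31734469] [[464.0, 260.0], [533.0, 240.0], [548.0, 291.0], [479.0, 311.0]]
60 503 ((505.90826416015625, 275.8178405761719), (54.3342170715332, 73.2448501586914), 72.31665802001953) [505.14576332 276.20979708  58.        ] depth med [504.71987028 275.4759493   57.07818452] [[463.0, 261.0], [533.0, 239.0], [549.0, 291.0], [479.0, 313.0]]
scene [75 67 63]
45 232901 ((1304.7373046875, -742.210205078125), (4255.17041015625, 3038.00732421875), 19.27958106994629) [ 647.59113495 -140.00938697   58.        ] depth med [513.35328612  82.27752355  12.40811747] [[-1205.0, -11.0], [-202.0, -2879.0], [3815.0, -1474.0], [2811.0, 1394.0]]
60 226358 ((1304.7373046875, -742.210205078125), (4255.17041015625, 3038.00732421875), 19.27958106994629) [ 651.8936373 -144.6232096   58.       ] depth med [512.42024353  82.57443195   9.20158109] [[-1205.0, -11.0], [-202.0, -2879.0], [3815.0, -1474.0], [2811.0, 1394.0]]
top [40 39 34]
45 188 ((463.9466857910156, -162.32028198242188), (24.934497833251953, 71.15550231933594), 65.47830200195312) [ 462.44211347 -161.77528452   58.        ] depth med [ 460.64438987 -161.8608419    56.59662164] [[426.0, -159.0], [491.0, -188.0], [501.0, -166.0], [437.0, -136.0]]
60 242 ((464.0421142578125, -162.178955078125), (25.531497955322266, 71.07791137695312), 65.81470489501953) [ 463.71216328 -162.04134552   58.        ] depth med [ 463.69107456 -162.28021711   56.62379524] [[426.0, -159.0], [491.0, -188.0], [502.0, -165.0], [437.0, -136.0]]
```

View pics/c.png

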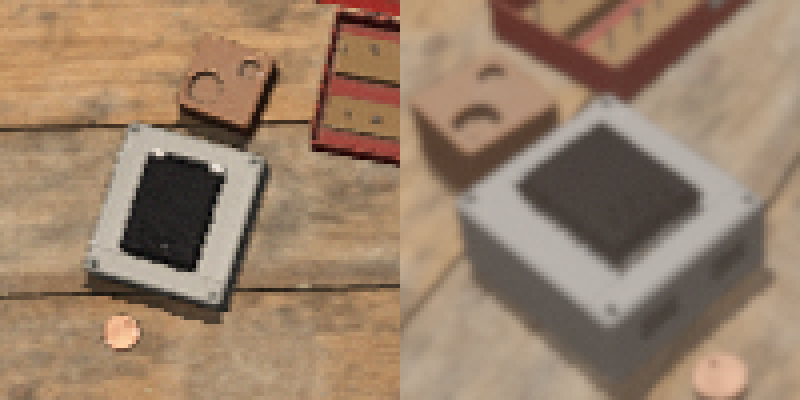

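The crops confirm it: the wide black hatch fills a 53×72 mm patch with its front towards the disc. I'll cross-check with the scene camera and the heights along the path.

```bash
python3 - <<'E'
from h import *
z=np.load('pics/scene0.npz');p,d=z['p'],z['d'];i=viewer.camera_info('scene')
sub=p.copy(); m=(p.max(2)<85); m[:245]=0;m[300:]=0;m[:,:212]=0;m[:,275:]=0
n,l,s,c=cv2.connectedComponentsWithStats(m.astype(np.uint8)); v,u=np.nonzero(l==l[272,243])
P=plane(i,np.c_[u,v],58); print(cv2.minAreaRect(P[:,:2].astype(np.float32)),s[l[272,243]])
D=i['eye']+rays(i,np.c_[u,v])*d[v,u][:,None]; print(np.median(D,0))
z=np.load('pics/top0.npz');d=z['d'];i=viewer.camera_info('top')
v,u=np.nonzero(d>0); W=i['eye']+rays(i,np.c_[u,v])*d[v,u][:,None]
for x0,x1,y0,y1 in((100,300,-800,-400),(250,520,-600,-250),(350,560,-250,150),(350,620,150,420)):
    k=(W[:,0]>x0)&(W[:,0]<x1)&(W[:,1]>y0)&(W[:,1]<y1); print(x0,y0,W[k,2].max() if k.any() else None)
R0=W[(abs(W[:,0]-505)<20)&(abs(W[:,1]-276)<20)]; print(np.median(R0[:,2]))
E
```

```text
((501.60406494140625, 285.4527587890625), (53.02615737915039, 69.41748809814453), 73.21044158935547) [220 257  44  34 809]
[502.53936754 283.72545358  55.02860004]
100 -800 227.85065073116243
250 -600 136.39428569535175
350 -250 66.05236894434097
350 150 64.4088962884532
57.512625329392904
```

Call:
arm_command --hand -1 --motion '[[[0, 0, 0.035], [0, 0, 0]], [[0, 0, 0.035], [0, 0, 0]], [[0, 0, 0.035], [0, 0, 0.12]], [[0, 0, 0.025], [0, 0, 0.12]], [[0.024, 0.032, 0], [0, 0, 0.12]], [[0.024, 0.032, 0], [0, 0, 0.12]], [[0.024, 0.032, 0], [0, 0, 0.12]], [[0.024, 0.032, 0], [0, 0, 0.12]], [[0.024, 0.032, 0], [0, 0, 0.12]], [[0.024, 0.032, 0], [0, 0, 0.12]], [[0.024, 0.032, 0], [0, 0, 0.12]], [[0.024, 0.032, 0], [0, 0, 0.12]], [[0.024, 0.032, 0], [0, 0, 0.12]], [[0.024, 0.032, 0], [0, 0, 0.12]], [[0.024, 0.032, 0], [0, 0, 0.12]], [[0.004, 0.038, 0], [0, 0, 0.12]], [[0.004, 0.038, 0], [0, 0, 0.12]], [[0.004, 0.038, 0], [0, 0, 0.12]], [[0.004, 0.038, 0], [0, 0, 0.12]], [[0.004, 0.038, 0], [0, 0, 0.12]]]'

```text
t: 1.77
eef_pos: [439.3, -61.5, 301.0]
eef_rot: [0.0, 0.354, 0.935, -0.0]
force: [0.3, -0.1, 0.2]
finger_gap: 0.6
grip_force: 0.0
```

Call:
arm_command --motion '[[[0.004, 0.039, 0], [0, 0, 0.12]], [[0.004, 0.039, 0], [0, 0, 0.12]], [[0.004, 0.039, 0], [0, 0, 0.12]], [[0.004, 0.039, 0], [0, 0, 0.07]], [[0.004, 0.039, 0], [0, 0, 0]], [[0.004, 0.039, 0], [0, 0, 0]], [[0.004, 0.039, 0], [0, 0, 0]], [[0.004, 0.039, -0.01], [0, 0, 0]], [[0.004, 0.03, -0.01], [0, 0, 0]], [[0, 0, 0], [0, 0, 0]], [[0, 0, 0], [0, 0, 0]]]'

```text
t: 2.68
eef_pos: [474.8, 280.2, 280.1]
eef_rot: [-0.001, 0.148, 0.989, -0.0]
force: [-0.1, -0.8, -0.0]
finger_gap: 0.1
grip_force: 0.0
```

```bash
python3 - <<'E'
from h import *
s=bot.read_state(); p,d,i=snap('wrist','w1'); np.save('pics/w1i.npy',i,allow_pickle=True)
print(s['eef_pos'],s['eef_rot'],s['force'],i['eye'],i['vfov'])
E
```

```text
[474.75862638 280.17888306 280.09798122] [-1.21135817e-03  1.47677623e-01  9.89034808e-01 -4.16552863e-05] [-0.09625803 -0.83594321 -0.04365006] [398.11151197 302.4399116  493.1474159 ] 69.45191339435772
```

View pics/w1.png

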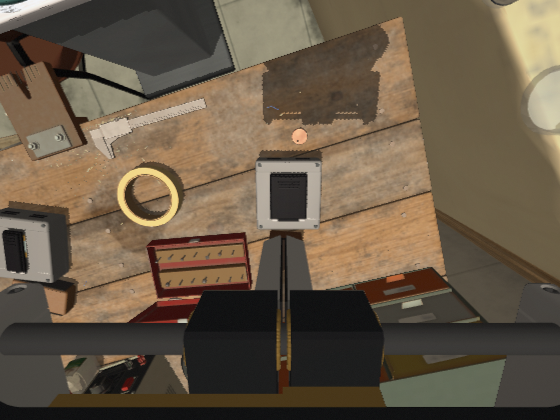

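The wrist view shows the wide hatch at (288,196), ribs at its upper (robot-side) end near (288,182), the disc at (300,136) and the fingertips at about (285,238).

```bash
python3 - <<'E'
from h import *
i=np.load('pics/w1i.npy',allow_pickle=True).item(); z=np.load('pics/w1.npz');p,d=z['p'],z['d']
for thr in(50,65,80):
    m=(p.max(2)<thr); m[:163]=0;m[226:]=0;m[:,:262]=0;m[:,316:]=0
    n,l,s,c=cv2.connectedComponentsWithStats(m.astype(np.uint8)); k=l[205,288]; v,u=np.nonzero(l==k)
    P=plane(i,np.c_[u,v],58); r=cv2.minAreaRect(P[:,:2].astype(np.float32))
    D=i['eye']+rays(i,np.c_[u,v])*d[v,u][:,None]
    print(thr,s[k],r,P.mean(0)[:2],np.median(D,0))
# box top (grey) outline
g=(p.min(2)>110)&(p.max(2).astype(int)-p.min(2)<25); g[:150]=0;g[240:]=0;g[:,:245]=0;g[:,330:]=0
v,u=np.nonzero(g);dd=i['eye']+rays(i,np.c_[u,v])*d[v,u][:,None]
zt=np.median(dd[:,2]); print('top z',zt)
n,l,s,c=cv2.connectedComponentsWithStats(g.astype(np.uint8)); k=1+s[1:,4].argmax(); v,u=np.nonzero(l==k)
print(cv2.minAreaRect(plane(i,np.c_[u,v],zt)[:,:2].astype(np.float32)))
# fingertip check
print([ (i['eye']+rays(i,[x,y])[0]*d[y,x]).round(1) for x,y in((280,239),(284,240),(290,239))])
E
```

```text
50 [ 270  173   37   48 1545] ((506.3572692871094, 276.3472900390625), (53.396575927734375, 71.81310272216797), 72.96533203125) [506.07280315 276.99199605] [506.35796338 276.99055624  56.29706542]
65 [ 270  173   37   48 1668] ((506.3874816894531, 276.44732666015625), (53.753684997558594, 71.81578826904297), 72.9610824584961) [505.30755897 276.60793759] [505.19066924 276.32639112  56.28363377]
80 [ 270  172   37   49 1732] ((505.68896484375, 276.6613464355469), (53.753684997558594, 73.27699279785156), 72.9610595703125) [504.45819689 276.85076678] [504.19429966 276.69416509  56.22855963]
top z 43.2835075794473
((507.8298034667969, 276.2375793457031), (97.98310089111328, 105.4996566772461), 72.96005249023438)
[array([465.1, 279.8, 320.2]), array([467.3, 281.6, 318. ]), array([467.2, 285.6, 319.6])]
```

Wrist and top cameras agree: centre (505.5, 276.5), yaw −0.297, so the press point is (483.5, 283).

Call:
arm_command --motion '[[[0.009, 0.003, -0.03], [0, 0, 0]], [[0, 0, -0.04], [0, 0, 0]], [[0, 0, -0.04], [0, 0, 0]], [[0, 0, -0.04], [0, 0, 0]], [[0, 0, -0.03], [0, 0, 0]], [[0, 0, -0.02], [0, 0, 0]], [[0, 0, -0.01], [0, 0, 0]], [[0, 0, 0], [0, 0, 0]], [[0, 0, 0], [0, 0, 0]], [[0, 0, 0], [0, 0, 0]]]'

```text
t: 3.57
eef_pos: [485.7, 281.8, 72.8]
eef_rot: [0.001, 0.15, 0.989, 0.0]
force: [0.1, 0.1, 0.7]
finger_gap: 0.3
grip_force: 0.0
```

Call:
arm_command --motion '[[[-0.002, 0.001, -0.003], [0, 0, 0]], [[0, 0, -0.003], [0, 0, 0]], [[0, 0, -0.003], [0, 0, 0]], [[0, 0, -0.002], [0, 0, 0]], [[0, 0, 0], [0, 0, 0]], [[0, 0, 0], [0, 0, 0]]]'

```text
t: 4.07
eef_pos: [482.6, 282.8, 60.1]
eef_rot: [-0.0, 0.149, 0.989, -0.0]
force: [0.8, -0.6, 0.3]
finger_gap: 0.4
grip_force: 0.0
```

Call:
arm_command --motion '[[[0, 0, -0.001], [0, 0, 0]], [[0, 0, -0.001], [0, 0, 0]], [[0, 0, -0.001], [0, 0, 0]], [[0, 0, -0.001], [0, 0, 0]], [[0, 0, -0.001], [0, 0, 0]], [[0, 0, 0], [0, 0, 0]], [[0, 0, 0], [0, 0, 0]]]'

```text
t: 4.65
eef_pos: [482.7, 282.8, 55.1]
eef_rot: [-0.0, 0.149, 0.989, -0.0]
force: [-0.0, -0.1, 1.2]
finger_gap: 0.3
grip_force: 0.0
```

Call:
arm_command --motion '[[[0, 0, -0.001], [0, 0, 0]], [[0, 0, -0.0005], [0, 0, 0]], [[0, 0, 0], [0, 0, 0]], [[0, 0, 0], [0, 0, 0]]]'

```text
t: 4.98
eef_pos: [482.7, 282.7, 53.6]
eef_rot: [0.0, 0.149, 0.989, -0.0]
force: [0.5, 0.7, -0.5]
finger_gap: 0.6
grip_force: 0.0
```

Call:
arm_command --motion '[[[0, 0, -0.0005], [0, 0, 0]], [[0, 0, -0.0005], [0, 0, 0]], [[0, 0, 0], [0, 0, 0]], [[0, 0, 0], [0, 0, 0]]]'

```text
t: 5.32
eef_pos: [482.7, 282.8, 52.6]
eef_rot: [-0.0, 0.149, 0.989, -0.0]
force: [0.5, 0.3, 0.5]
finger_gap: 0.7
grip_force: 0.0
```

```bash
python3 - <<'E'
from h import *
s=bot.read_state(); print(s['eef_pos'],s['force'],s['ft_torque'])
p,d,i=snap('wrist','w2'); cv2.imwrite('pics/w2c.png',cv2.resize(p[120:320,180:400,::-1],(660,600)))
E
```

```text
[482.68462866 282.75111029  52.61304131] [0.52624986 0.2705807  0.50977492] [ 0.03461758 -0.16113172  0.02851929]
```

View pics/w2c.png

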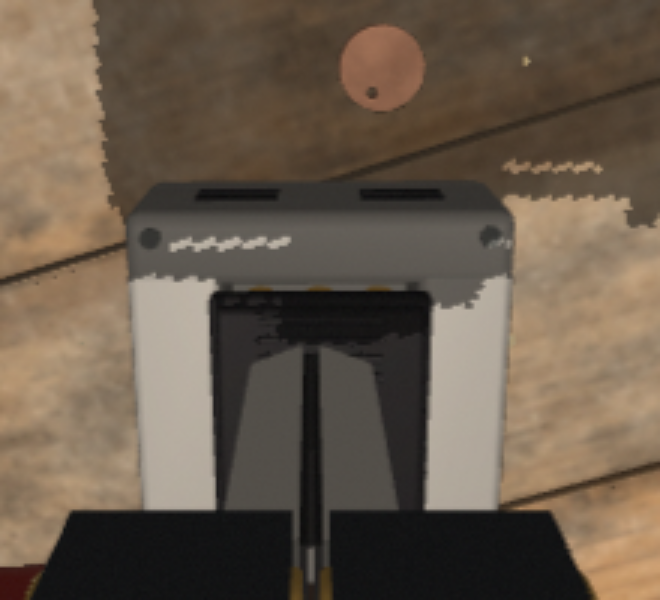

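The fingertips are in the middle of the ribs, but the force reads near zero, so contact isn't proven. I'll go on in small steps until a clear force rise.

Call:
arm_command --motion '[[[0, 0, -0.0005], [0, 0, 0]], [[0, 0, -0.0005], [0, 0, 0]], [[0, 0, 0], [0, 0, 0]]]'

```text
t: 5.62
eef_pos: [482.7, 282.7, 51.5]
eef_rot: [-0.0, 0.149, 0.989, -0.0]
force: [0.2, 0.7, 0.2]
finger_gap: 0.3
grip_force: 0.0
```

Call:
arm_command --motion '[[[0, 0, -0.0005], [0, 0, 0]], [[0, 0, -0.0005], [0, 0, 0]], [[0, 0, 0], [0, 0, 0]]]'

```text
t: 5.87
eef_pos: [482.7, 282.7, 50.5]
eef_rot: [-0.0, 0.149, 0.989, -0.0]
force: [-0.4, 0.5, 0.3]
finger_gap: 0.5
grip_force: 0.0
```

```bash
python3 - <<'E'
from h import *
for _ in range(4):
    p,d,i=snap('scene','s2'); s=bot.read_state(); print(s['eef_pos'],s['force'],s['effort'].round(2))
cv2.imwrite('pics/s2c.png',cv2.resize(p[200:340,160:340,::-1],(770,600)))
E
```

```text
[482.66928667 282.73680421  50.56308076] [ 0.37291327 -0.31769876 -1.01622728] [-1.000e-02 -7.767e+01 -1.723e+01 -3.286e+01 -2.000e-02  2.000e-02
 -1.000e-02]
[482.69239491 282.7501027   50.60404007] [-0.29068104 -0.72167536  0.61989329] [-0.000e+00 -7.766e+01 -1.723e+01 -3.286e+01 -3.000e-02  3.000e-02
 -1.000e-02]
[482.70549355 282.7420669   50.62569607] [-0.20348207  0.16747804 -0.10489073] [-1.000e-02 -7.768e+01 -1.724e+01 -3.287e+01 -4.000e-02  3.000e-02
 -0.000e+00]
[482.70462317 282.72594035  50.62539033] [-0.48662357 -0.14993214 -0.22550687] [-1.000e-02 -7.769e+01 -1.725e+01 -3.288e+01 -4.000e-02  4.000e-02
 -0.000e+00]
```

View pics/s2c.png

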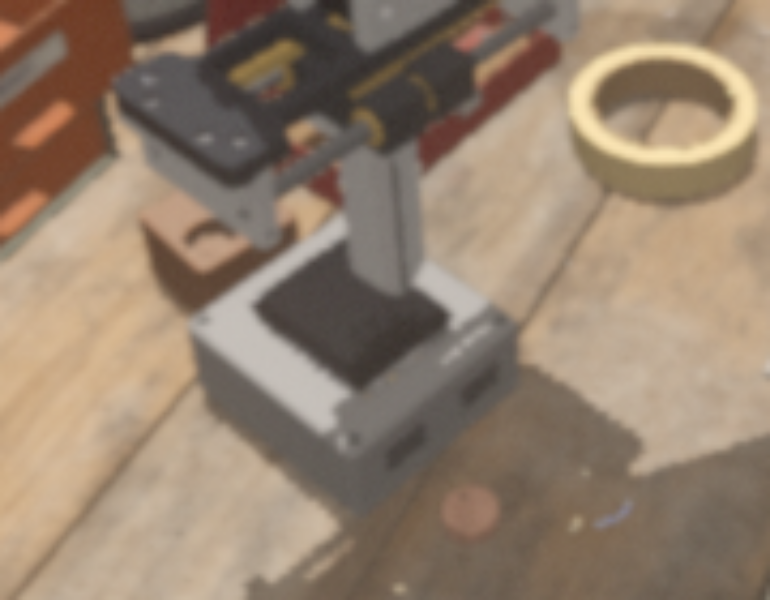

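The scene crop shows the fingertip bottom at (388,292), clearly above the hatch's front end at about (385,338), so the tip is still in the air. I'll measure the gap by depth.

```bash
python3 - <<'E'
from h import *
for f,n in(('s2','scene'),('w2','wrist')):
    z=np.load(f'pics/{f}.npz');p,d=z['p'],z['d'];i=viewer.camera_info(n)
    cols=range(246,258,3) if n=='scene' else (276,280,283,287,292)
    rows=range(258,286,3) if n=='scene' else range(214,262,4)
    for u in cols:
        print(n,u,[(v,*(i['eye']+rays(i,[u,v])[0]*d[v,u]).round().astype(int)) for v in rows])
E
```

```text
scene 246 [(258, np.int64(482), np.int64(297), np.int64(114)), (261, np.int64(483), np.int64(296), np.int64(105)), (264, np.int64(484), np.int64(295), np.int64(97)), (267, np.int64(503), np.int64(268), np.int64(56)), (270, np.int64(498), np.int64(276), np.int64(58)), (273, np.int64(496), np.int64(281), np.int64(55)), (276, np.int64(492), np.int64(288), np.int64(56)), (279, np.int64(488), np.int64(294), np.int64(56)), (282, np.int64(485), np.int64(300), np.int64(55)), (285, np.int64(483), np.int64(304), np.int64(53))]
scene 249 [(258, np.int64(478), np.int64(294), np.int64(113)), (261, np.int64(477), np.int64(296), np.int64(108)), (264, np.int64(477), np.int64(296), np.int64(101)), (267, np.int64(478), np.int64(296), np.int64(93)), (270, np.int64(495), np.int64(272), np.int64(55)), (273, np.int64(492), np.int64(278), np.int64(54)), (276, np.int64(488), np.int64(285), np.int64(55)), (279, np.int64(484), np.int64(290), np.int64(54)), (282, np.int64(481), np.int64(297), np.int64(54)), (285, np.int64(479), np.int64(301), np.int64(51))]
scene 252 [(258, np.int64(474), np.int64(289), np.int
[... 3425 characters left out ...]
286), np.int64(113)), (258, np.int64(475), np.int64(286), np.int64(116))]
wrist 292 [(214, np.int64(477), np.int64(291), np.int64(37)), (218, np.int64(476), np.int64(290), np.int64(49)), (222, np.int64(477), np.int64(290), np.int64(54)), (226, np.int64(480), np.int64(289), np.int64(55)), (230, np.int64(483), np.int64(288), np.int64(55)), (234, np.int64(486), np.int64(287), np.int64(56)), (238, np.int64(475), np.int64(289), np.int64(89)), (242, np.int64(476), np.int64(289), np.int64(94)), (246, np.int64(475), np.int64(289), np.int64(101)), (250, np.int64(475), np.int64(289), np.int64(107)), (254, np.int64(475), np.int64(289), np.int64(113)), (258, np.int64(475), np.int64(289), np.int64(117))]
```

Both cameras put the closed tips about 32 mm above the reported TCP (z ≈ 83 now). The hatch is untouched so far. I'll go down accordingly, watching the force.

Call:
arm_command --motion '[[[0, 0, -0.006], [0, 0, 0]], [[0, 0, -0.006], [0, 0, 0]], [[0, 0, -0.004], [0, 0, 0]], [[0, 0, -0.002], [0, 0, 0]], [[0, 0, 0], [0, 0, 0]], [[0, 0, 0], [0, 0, 0]]]'

```text
t: 6.57
eef_pos: [482.6, 282.8, 32.5]
eef_rot: [-0.0, 0.149, 0.989, -0.0]
force: [0.2, 0.1, -0.2]
finger_gap: 0.4
grip_force: 0.0
```

```bash
python3 - <<'E'
from h import *
s=bot.read_state(); p,d,i=snap('wrist','w3'); print(s['eef_pos'],s['force'])
for u in(276,283,292):
    print(u,[(v,*[int(a) for a in (i['eye']+rays(i,[u,v])[0]*d[v,u]).round()]) for v in range(222,250,2)])
E
```

```text
[482.57816488 282.77153517  32.45668798] [ 0.21775057  0.12424655 -0.22292981]
276 [(222, 472, 279, 41), (224, 482, 276, 16), (226, 472, 280, 50), (228, 473, 279, 51), (230, 474, 279, 53), (232, 474, 279, 54), (234, 475, 279, 56), (236, 476, 278, 57), (238, 472, 280, 71), (240, 472, 280, 74), (242, 472, 280, 78), (244, 473, 280, 79), (246, 472, 280, 83), (248, 473, 280, 85)]
283 [(222, 473, 284, 42), (224, 481, 282, 24), (226, 474, 284, 49), (228, 474, 284, 51), (230, 475, 284, 52), (232, 476, 283, 55), (234, 476, 283, 56), (236, 477, 283, 58), (238, 475, 284, 68), (240, 475, 284, 71), (242, 475, 284, 74), (244, 475, 284, 76), (246, 475, 284, 79), (248, 475, 284, 83)]
292 [(222, 475, 290, 43), (224, 486, 288, 15), (226, 475, 290, 49), (228, 476, 290, 51), (230, 477, 289, 53), (232, 478, 289, 54), (234, 478, 289, 56), (236, 479, 289, 57), (238, 475, 289, 71), (240, 475, 289, 73), (242, 476, 289, 76), (244, 475, 289, 81), (246, 475, 289, 83), (248, 475, 289, 86)]
```

Call:
arm_command --motion '[[[0, 0, -0.002], [0, 0, 0]], [[0, 0, -0.002], [0, 0, 0]], [[0, 0, -0.001], [0, 0, 0]], [[0, 0, -0.001], [0, 0, 0]], [[0, 0, 0], [0, 0, 0]]]'

```text
t: 7.03
eef_pos: [482.6, 282.6, 26.4]
eef_rot: [-0.0, 0.149, 0.989, -0.0]
force: [0.3, -0.2, -0.9]
finger_gap: 0.5
grip_force: 0.0
```

Call:
arm_command --motion '[[[0, 0, -0.001], [0, 0, 0]], [[0, 0, -0.001], [0, 0, 0]], [[0, 0, 0], [0, 0, 0]]]'

```text
t: 7.28
eef_pos: [482.7, 282.7, 24.5]
eef_rot: [-0.0, 0.149, 0.989, -0.0]
force: [-0.7, -0.6, 0.3]
finger_gap: 0.2
grip_force: 0.0
```

Call:
arm_command --motion '[[[0, 0, -0.001], [0, 0, 0]], [[0, 0, -0.001], [0, 0, 0]], [[0, 0, 0], [0, 0, 0]]]'

```text
t: 7.53
eef_pos: [482.7, 282.8, 22.6]
eef_rot: [-0.0, 0.149, 0.989, 0.0]
force: [-0.6, 0.2, 2.5]
finger_gap: 0.8
grip_force: 1.1
```

Contact at about z 23.5 reported. Pressing on to the stop.

Call:
arm_command --motion '[[[0, 0, -0.001], [0, 0, 0]], [[0, 0, -0.001], [0, 0, 0]], [[0, 0, 0], [0, 0, 0]]]'

```text
t: 7.78
eef_pos: [482.5, 282.8, 20.5]
eef_rot: [-0.0, 0.149, 0.989, -0.0]
force: [-2.5, -0.3, 3.1]
finger_gap: 0.4
grip_force: 1.3
```

Call:
arm_command --motion '[[[0, 0, -0.001], [0, 0, 0]], [[0, 0, 0], [0, 0, 0]]]'

```text
t: 7.95
eef_pos: [482.6, 282.8, 19.5]
eef_rot: [-0.0, 0.149, 0.989, -0.0]
force: [-2.3, 1.6, 2.5]
finger_gap: 0.4
grip_force: 1.3
```

Call:
arm_command --motion '[[[0, 0, -0.0005], [0, 0, 0]], [[0, 0, -0.0005], [0, 0, 0]], [[0, 0, 0], [0, 0, 0]]]'

```text
t: 8.2
eef_pos: [482.7, 282.8, 18.6]
eef_rot: [-0.0, 0.149, 0.989, 0.0]
force: [-2.0, 1.7, 2.4]
finger_gap: 0.2
grip_force: 1.3
```

Call:
arm_command --motion '[[[0, 0, -0.0005], [0, 0, 0]], [[0, 0, 0], [0, 0, 0]]]'

```text
t: 8.37
eef_pos: [482.8, 282.7, 18.1]
eef_rot: [0.0, 0.149, 0.989, -0.0]
force: [-1.7, 0.8, 2.6]
finger_gap: 0.5
grip_force: 1.3
```

Call:
arm_command --motion '[[[0, 0, -0.0005], [0, 0, 0]], [[0, 0, 0], [0, 0, 0]]]'

```text
t: 8.53
eef_pos: [482.8, 282.9, 17.8]
eef_rot: [0.0, 0.149, 0.989, 0.0]
force: [-2.8, -0.1, 7.6]
finger_gap: 0.6
grip_force: 3.6
```

Firm stop reached (7.6 N); now away upwards, then back towards the robot.

Call:
arm_command --motion '[[[0, 0, 0.01], [0, 0, 0]], [[0, 0, 0.025], [0, 0, 0]], [[-0.005, 0, 0.04], [0, 0, 0]], [[-0.01, 0, 0.04], [0, 0, 0]], [[-0.01, 0, 0.04], [0, 0, 0]], [[-0.01, 0, 0.04], [0, 0, 0]], [[-0.01, 0, 0.035], [0, 0, 0]], [[0, 0, 0], [0, 0, 0]], [[0, 0, 0], [0, 0, 0]], [[0, 0, 0], [0, 0, 0]], [[0, 0, 0], [0, 0, 0]], [[0, 0, 0], [0, 0, 0]]]'

```text
t: 9.53
eef_pos: [437.5, 282.4, 246.6]
eef_rot: [-0.001, 0.149, 0.989, -0.0]
force: [0.6, -0.8, 0.2]
finger_gap: 0.6
grip_force: 0.0
```

```bash
python3 - <<'E'
from h import *
s=bot.read_state(); print(s['t'],s['eef_pos'],s['force']); p,d,i=snap('wrist','w4'); a=p[100:300,180:400,::-1]
q,_,_=snap('scene','s4'); b=q[190:340,150:315,::-1]
cv2.imwrite('pics/o4.png',np.hstack([cv2.resize(a,(396,360)),cv2.resize(b,(396,360))]))
E
```

```text
9.5333 [437.47045291 282.3619869  246.60167423] [ 0.61334262 -0.82966753  0.2206414 ]
```

View pics/o4.png

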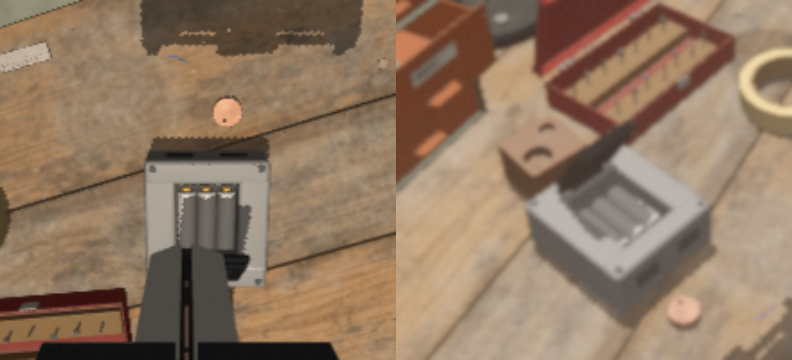

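The wide hatch is open: batteries show at (207,215) on the left, and the raised lid at (600,155) on the right. The block and disc are undisturbed. Now I'll hold still and watch for over 3 s.

Call:
arm_command --motion '[[[0, 0, 0], [0, 0, 0]], [[0, 0, 0], [0, 0, 0]], [[0, 0, 0], [0, 0, 0]], [[0, 0, 0], [0, 0, 0]], [[0, 0, 0], [0, 0, 0]], [[0, 0, 0], [0, 0, 0]], [[0, 0, 0], [0, 0, 0]], [[0, 0, 0], [0, 0, 0]], [[0, 0, 0], [0, 0, 0]], [[0, 0, 0], [0, 0, 0]], [[0, 0, 0], [0, 0, 0]], [[0, 0, 0], [0, 0, 0]], [[0, 0, 0], [0, 0, 0]], [[0, 0, 0], [0, 0, 0]], [[0, 0, 0], [0, 0, 0]], [[0, 0, 0], [0, 0, 0]], [[0, 0, 0], [0, 0, 0]], [[0, 0, 0], [0, 0, 0]], [[0, 0, 0], [0, 0, 0]], [[0, 0, 0], [0, 0, 0]]]'

```text
t: 11.3
eef_pos: [437.7, 282.7, 247.6]
eef_rot: [0.0, 0.149, 0.989, -0.0]
force: [-0.5, 0.2, -0.8]
finger_gap: 0.5
grip_force: 0.0
```

Call:
arm_command --motion '[[[0, 0, 0], [0, 0, 0]], [[0, 0, 0], [0, 0, 0]], [[0, 0, 0], [0, 0, 0]], [[0, 0, 0], [0, 0, 0]], [[0, 0, 0], [0, 0, 0]], [[0, 0, 0], [0, 0, 0]], [[0, 0, 0], [0, 0, 0]], [[0, 0, 0], [0, 0, 0]], [[0, 0, 0], [0, 0, 0]], [[0, 0, 0], [0, 0, 0]], [[0, 0, 0], [0, 0, 0]], [[0, 0, 0], [0, 0, 0]], [[0, 0, 0], [0, 0, 0]], [[0, 0, 0], [0, 0, 0]], [[0, 0, 0], [0, 0, 0]], [[0, 0, 0], [0, 0, 0]], [[0, 0, 0], [0, 0, 0]], [[0, 0, 0], [0, 0, 0]], [[0, 0, 0], [0, 0, 0]], [[0, 0, 0], [0, 0, 0]]]'

```text
t: 12.97
eef_pos: [437.7, 282.7, 247.6]
eef_rot: [0.0, 0.149, 0.989, -0.0]
force: [0.3, -0.1, 0.8]
finger_gap: 0.6
grip_force: 0.0
```

Call:
arm_command --motion '[[[0, 0, 0], [0, 0, 0]], [[0, 0, 0], [0, 0, 0]], [[0, 0, 0], [0, 0, 0]], [[0, 0, 0], [0, 0, 0]], [[0, 0, 0], [0, 0, 0]], [[0, 0, 0], [0, 0, 0]], [[0, 0, 0], [0, 0, 0]], [[0, 0, 0], [0, 0, 0]], [[0, 0, 0], [0, 0, 0]], [[0, 0, 0], [0, 0, 0]], [[0, 0, 0], [0, 0, 0]], [[0, 0, 0], [0, 0, 0]]]'

```text
t: 13.97
eef_pos: [437.7, 282.7, 247.6]
eef_rot: [-0.0, 0.149, 0.989, -0.0]
force: [0.4, 0.3, 1.0]
finger_gap: 0.7
grip_force: 0.0
```

```bash
python3 - <<'E'
from h import *
q,d,i=snap('scene','s5'); q0=np.load('pics/s4.npz')['p']
D=np.abs(q.astype(int)-q0)[190:340,150:315]; print('change',D.mean(),D.max())
v,u=np.mgrid[225:262,215:252]; v,u=v.ravel(),u.ravel(); W=i['eye']+rays(i,np.c_[u,v])*d[v,u][:,None]
k=(W[:,0]>490)&(W[:,0]<560)&(W[:,1]>220)&(W[:,1]<310);print('lid top z',np.percentile(W[k,2],[50,98]),bot.read_state()['t'])
cv2.imwrite('pics/o5.png',cv2.resize(q[100:340,150:420,::-1],(675,600)))
E
```

```text
change 1.0232457912457913 30
lid top z [ 92.95953342 109.06173711] 14.0167
```

View pics/o5.png

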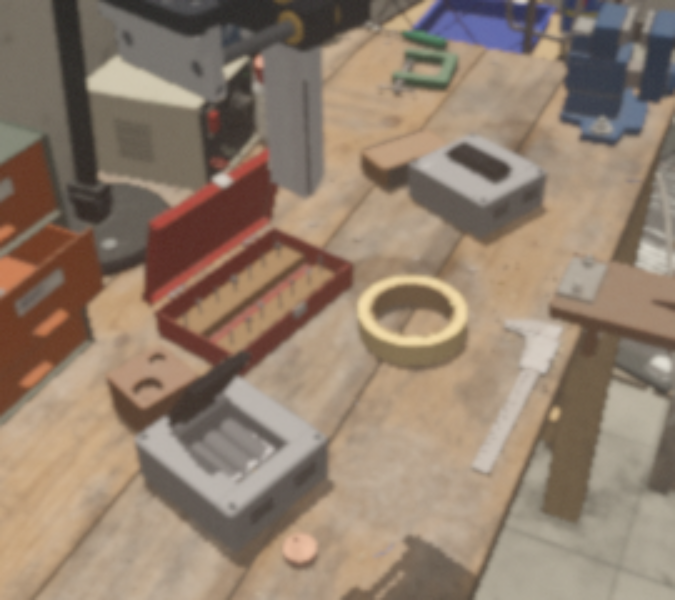

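After 4.4 s the wide hatch at (210,390) is still open, with its top edge at about 0.11 m. The narrow hatch at (480,160) is shut, and the block, emery block and disc are in place.

```bash
python3 -c "
from bench import bot
print(bot.finish_job())"
```

```text
the job is handed in; nothing more can be done
None
```

The battery box's wide hatch was released with one press and stayed open untouched for over 4 s; the fuse box's hatch stayed shut, the block, emery block and disc showed no movement, and the job was handed in at about 14 s.

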